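# Feel along the bare rim of a pump casing

## Task

Feel the bare cream part of the blue pump casing's rim for lumps before it is coated: with the closed fingertips pointing straight down, come down onto the yellow mark from above, run them lightly along the rim to the red mark without lifting off on the way, then lift straight up and clear. The casing sits on springs, so touch it gently, never pushing it down near its stop, and keep off the dark, freshly coated part of the rim. Nothing is to be gripped or picked up: leave the nut on the hub and everything else on the board where it is.

Things in the scene. Friction and masses are not known exactly. Their poses are not given: they have to be found in the camera images.
- board: plywood work board, fixed, 460 x 620 x 12 mm, under the stand and the loose things; origin: centre of its underside
- stand: fixed round spring stand with the blue pump casing on it; origin: centre of its underside on the casing's axis, z up. The casing's ring-shaped flat rim lies 110 mm above this origin, 172 mm inside and 228 mm outside diameter (28 mm wide; middle line on a circle of 100 mm radius about the axis). The rim is the highest thing on the board; a blue hub and vanes (up to 75 mm above the origin) stand inside.
- casing (a joint): how far the casing is pressed down on its springs, m: 0 at rest (top), hard stop at 0.020. It starts to give at about 1.5 N and takes 0.5 N more per mm; it springs back when released. It only moves straight down.
- rim1: piece 1 of 6 of the bare cream rim, a 36 degree arc about 63 mm long, in order from the yellow mark to the red mark; origin: middle of its top face (on the 100 mm circle), x pointing outward from the axis, z up. Goes down with the casing. It carries the YELLOW painted mark (12 mm wide stripe across the rim) at its middle: the start.
- rim2: piece 2 of 6 of the bare cream rim, a 36 degree arc about 63 mm long, in order from the yellow mark to the red mark; origin: middle of its top face (on the 100 mm circle), x pointing outward from the axis, z up. Goes down with the casing.
- rim3: piece 3 of 6 of the bare cream rim, a 36 degree arc about 63 mm long, in order from the yellow mark to the red mark; origin: middle of its top face (on the 100 mm circle), x pointing outward from the axis, z up. Goes down with the casing.
- rim4: piece 4 of 6 of the bare cream rim, a 36 degree arc about 63 mm long, in order from the yellow mark to the red mark; origin: middle of its top face (on the 100 mm circle), x pointing outward from the axis, z up. Goes down with the casing.
- rim5: piece 5 of 6 of the bare cream rim, a 36 degree arc about 63 mm long, in order from the yellow mark to the red mark; origin: middle of its top face (on the 100 mm circle), x pointing outward from the axis, z up. Goes down with the casing.
- rim6: piece 6 of 6 of the bare cream rim, a 36 degree arc about 63 mm long, in order from the yellow mark to the red mark; origin: middle of its top face (on the 100 mm circle), x pointing outward from the axis, z up. Goes down with the casing. It carries the RED painted mark (12 mm wide stripe across the rim) at its middle: the finish.
- coated_rim: the remaining 144 degrees of the rim, dark blue, freshly coated, not to be touched; level with the bare rim and adjoining rim1 and rim6 18 degrees (31 mm) beyond the yellow and red marks; origin: middle of its top face
- hub_nut: loose brass shaft nut, 44 mm across its flange, 30 mm tall, standing on the hub in the middle of the casing, its top 17 mm below the rim; origin: centre of its underside
- pot: loose orange coating cup, 80 mm wide, 65 mm tall; origin: centre of its underside
- pot_lid: loose orange disc, the cup's lid, 90 mm wide, 12 mm thick; origin: centre of its underside
- tin: loose steel can, 66 mm wide, 85 mm tall; origin: centre of its underside
- jar: loose amber jar, 60 mm wide, 70 mm tall; origin: centre of its underside
- brush: loose paint brush lying on the board, 190 mm long, orange handle; x axis along it
- small_impeller: loose small blue impeller, 80 mm wide, 35 mm tall; origin: centre of its underside

How it is judged:
By the outcome, as a careful person would: the job done as asked, in the order asked, and still so for the second after the job is handed in, with the robot touching nothing.
It also fails if it takes over 48 s, if anything falls off the work surface, if the arm or the gripper's body presses on something with over 40 N, if the wrist force passes 120 N, or if a joint passes its speed limit or range.

## Robot

A 6-joint arm with a two-finger parallel gripper is mounted at the origin on the work surface. World frame = base frame: x ahead of the robot, y to its left, z up, the work surface at z = 0. Lengths are in m, angles in rad, forces in N, time in s.
With the tool pointing down it reaches from about 0.275 to 0.825 m from the base axis. Payload 4.9 kg.
Tool frame: the origin (TCP) lies on the mounting face of the last link; the fingertips stand 173 mm ahead of it and the grasp point (between the pads) lies 155 mm ahead of it; z points along the fingers, y is the line along which they close (so a half turn about z gives the same grasp; the last joint's range is limited). The gripper opens to 85 mm and grips with 20 to 120 N. Pads are 22 mm wide; open, the fingers measure 114 mm over their backs; the gripper's body (76 mm by 85 mm) begins 54 mm behind the grasp point. The pads swing forward as they close: fully open they stand 13 mm farther back than shut.
Start: joints at [-1.447, 0.326, -0.193, 1.052, 0, 1.437], TCP at [0.14, -0.532, 0.405] pointing down, gripper open.
Joint ranges: [-2.65, 2.65], [-0.97, 1.79], [-1.3, 1.35], [-1.93, 2.1], [-1.47, 1.37], [-3.14, 3.14]. Speed limits (rad/s): [2.57, 2.57, 3.14, 3.14, 3.14, 3.14].

## Interface

Orientations are given as a unit quaternion [w, x, y, z].
In Python, from plant import sensors, imaging, bot gives the robot as it stands.
- The arm moves only by the tool arm_command, never from a script. Its argument "motion" is one flat list of numbers, 5 for each row, row after row: the shift along the tool's x, y, z in cm, then the turn about the tool's z in degrees, then the finger opening in cm, from 0 to 8.54. In form: [dx, dy, dz, turn, hand, dx, dy, dz, turn, hand, ...]. A call has exactly 10 rows; each row is the pose to reach, as a shift and turn from the pose commanded when the call began, along the tool's axes at that moment; what a row does not reach only later rows make up. A row lasts 1/12 s, in which the tool goes at most 41.7 mm and 7.16 degrees, less where a joint would pass 70% of its speed; a pose out of reach is approached as far as the arm can. A call with a gripper value outside its range is refused whole. The fingers move at their own pace and stop on an object; the grip force is fixed at half the most. Time passes only in rows, so rows that repeat a pose let the fingers close, or fill a call up. It gives the time, the measured TCP pose, the force, the opening and the grip force at its end, in the units of the state.
- sensors.read_state(): the state, without advancing time (a new reading comes with each control period).
- imaging.get_image(name): name is "scene" or "side" or "wrist"; returns the picture (420x560x3 uint8, red, green, blue); there is no depth.
- imaging.calibration(name): a dict with "fx", "fy", "cx", "cy" (pixels), "eye" and "attitude" of the camera in the world; the wrist camera has in their place "mount" (4x4, takes a point from camera to tool coordinates, whose origin is the TCP and whose axes are the flange's). Camera axes: x right, y down, z forward; pixel columns grow to the right and rows downward; lengths in m; the calibration is good to about 2 mm. A picture is of the moment at which its call begins: read the wrist's pose just before it. calibration takes no time and is no camera call.
- bot.close_job(): hands the job in; it is judged then, once.
The state is a dict: "time": time; "joints": joint angles; "joint_velocities": joint speeds; "tau": joint torques, N m; "position": TCP position; "eef_rot": TCP orientation; "force": force on the tool from outside, world axes, zero at the start; "ft_torque": the same for the moment, N m; "grip_width": finger opening in m; "finger_force": force on a finger pad.
Only numpy, scipy, OpenCV 4.12 (cv2) and the standard library are available. Lean on these libraries where they do the work, as an engineer would, in place of code of your own. Each camera call takes 0.05 s, during which the arm holds its last target. There are 200 camera calls.

## Working session

There is one attempt and no reset: what is moved stays moved. The work goes in short steps, Python scripts to look and compute and a tool call to move; the robot and the scene stay as the last step left them, time stands still between calls to the robot, and variables do not carry over. Pictures are saved under pics/ and viewed, at most 10 in all, crops included, and the job is handed in when it is done.

Besides the shell and the picture viewer there is one more tool, called as name(argument=value, ...) on one line, values as JSON. arm_command: Moves the arm, as the interface text tells. Its arguments: {"type":"object","properties":{"motion":{"type":"array","items":{"type":"number"}}},"required":["motion"]}

```bash
mkdir -p pics
python3 - <<'E'
from plant import sensors, imaging, bot
import cv2
s=sensors.read_state();print({k:s[k] for k in("time","position","eef_rot","force","grip_width")})
for n in("scene","side","wrist"):
    cv2.imwrite(f"pics/{n}0.png",imaging.get_image(n)[:,:,::-1]); print(n,imaging.calibration(n))
E
```

```text
{'time': 0.0, 'position': array([ 0.14021076, -0.53154003,  0.403901  ]), 'eef_rot': array([-8.55592839e-04,  9.91703787e-01,  1.28541306e-01,  2.77780005e-06]), 'force': array([-0.13571395,  1.56620947, -0.50866047]), 'grip_width': 0.08519528227653689}
scene {'fx': 411.50777705545585, 'fy': 411.50777705545585, 'cx': 278.25613936873407, 'cy': 218.91274278212256, 'eye': array([ 1.17806175, -0.25978129,  0.89541153]), 'attitude': array([-0.28624215,  0.80473052,  0.4886466 , -0.17804137])}
side {'fx': 395.4007710862934, 'fy': 395.4007710862934, 'cx': 285.26030340081223, 'cy': 210.88886986696258, 'eye': array([ 0.28304825, -0.39664161,  0.70204793]), 'attitude': array([-0.34423636,  0.8874728 , -0.28682434,  0.10782001])}
wrist {'fx': 345.2437703824566, 'fy': 345.2437703824566, 'cx': 280.5188524924803, 'cy': 204.10968200704886, 'mount': array([[ 5.98218919e-04, -9.53419923e-01, -3.01645641e-01,
         7.72852501e-02],
       [ 9.99999820e-01,  5.54722630e-04,  2.29856476e-04,
         8.80470803e-04],
       [-5.18200805e-05, -3.01645724e-01,  9.53420083e-01,
         3.00287070e-02],
       [ 0.00000000e+00,  0.00000000e+00,  0.00000000e+00,
         1.00000000e+00]])}
```

View pics/scene0.png

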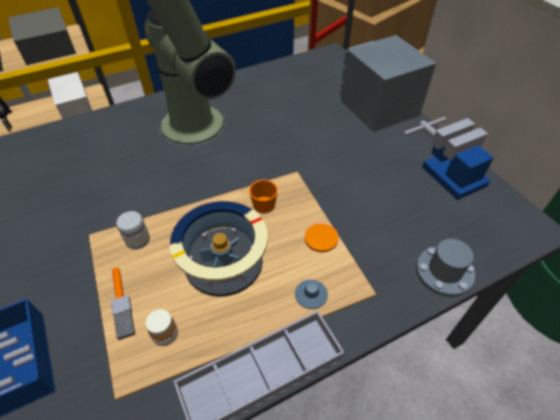

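View pics/side0.png

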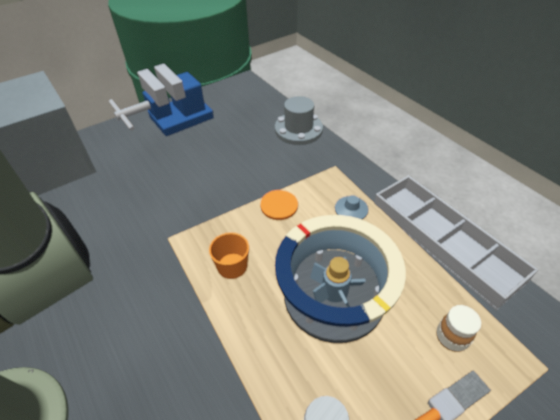

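The pictures show the casing at scene pixels (220,245) and side pixels (340,275). In the side view the red mark is at (302,232) and the yellow mark at (380,306). The cream arc lies on the far +x side.

```bash
cat > h.py <<'E'
import numpy as np, cv2
from scipy.spatial.transform import Rotation as R
from scipy.optimize import least_squares
from plant import sensors, imaging, bot
def rot(q): return R.from_quat([q[1],q[2],q[3],q[0]]).as_matrix()
def cam(n):
    c=imaging.calibration(n)
    if n!="wrist": return c,rot(c["attitude"]),c["eye"]
    s=sensors.read_state(); T=rot(s["eef_rot"]); m=c["mount"]
    return c,T@m[:3,:3],s["position"]+T@m[:3,3]
def plane(n,uv,z,C=None):
    c,A,e=C or cam(n); uv=np.atleast_2d(uv)
    d=np.c_[(uv[:,0]-c["cx"])/c["fx"],(uv[:,1]-c["cy"])/c["fy"],np.ones(len(uv))]@A.T
    return (e+d*((z-e[2])/d[:,2])[:,None])[:,:2]
def find(n,im,roi,z=.122,C=None):
    hsv=cv2.cvtColor(im,cv2.COLOR_RGB2HSV); H,S,V=[hsv[...,i].astype(int) for i in range(3)]
    box=np.zeros(H.shape,bool); x0,x1,y0,y1=roi; box[y0:y1,x0:x1]=1
    ms=dict(cream=(H>15)&(H<35)&(S>25)&(S<110)&(V>170),yellow=(H>18)&(H<32)&(S>170)&(V>170),red=((H<6)|(H>174))&(S>150)&(V>120))
    P={}
    for k,m in ms.items():
        m=(m&box).astype(np.uint8); nn,l,st,_=cv2.connectedComponentsWithStats(m)
        if nn<2: continue
        if k!="cream": m=l==1+np.argmax(st[1:,4])
        else: m=np.isin(l,[i for i in range(1,nn) if st[i,4]>300])
        v,u=np.nonzero(m); P[k]=plane(n,np.c_[u,v],z,C); print(n,k,len(u),"px",u.mean().round(),v.mean().round(),"xy",P[k].mean(0).round(4))
    p=P["cream"]; f=least_squares(lambda c:np.hypot(*(p-c).T)-.1,p.mean(0),loss="soft_l1",f_scale=.02)
    r=np.hypot(*(p-f.x).T); print("centre",f.x.round(4),"r pct",np.percentile(r,[2,50,98]).round(4))
    for k in("yellow","red"):
        if k in P: print(k,"angle deg",np.degrees(np.arctan2(*(P[k].mean(0)-f.x)[::-1])).round(1))
E
python3 - <<'E'
from h import *
for n,roi in(("scene",(160,280,195,300)),("side",(265,415,205,345))):
    find(n,cv2.imread(f"pics/{n}0.png")[:,:,::-1].copy(),roi)
print(rot(sensors.read_state()["eef_rot"]).round(3))
E
```

```text
scene cream 4933 px 224.0 261.0 xy [ 0.6599 -0.1356]
scene yellow 52 px 219.0 238.0 xy [ 0.5972 -0.1232]
scene red 26 px 255.0 220.0 xy [ 0.5893 -0.0249]
centre [ 0.6339 -0.1308] r pct [0.0537 0.1236 0.1731]
yellow angle deg 168.3
red angle deg 112.8
side cream 9150 px 346.0 276.0 xy [ 0.5897 -0.1444]
side red 50 px 304.0 230.0 xy [ 0.5879 -0.0258]
centre [ 0.5804 -0.1344] r pct [0.0859 0.1288 0.1678]
red angle deg 86.0
[[ 0.967  0.255 -0.   ]
 [ 0.255 -0.967  0.001]
 [ 0.    -0.001 -1.   ]]
```

Run:
```python
from h import *
print(plane("side",[(303,231),(381,305)],.122),plane("scene",[(255,220),(179,254)],.122))
im=cv2.cvtColor(cv2.imread("pics/side0.png"),cv2.COLOR_BGR2HSV)
for u,v in((381,305),(380,307),(395,270),(370,230),(330,222),(430,250),(250,320),(303,231)): print(u,v,im[v,u])
im=cv2.cvtColor(cv2.imread("pics/scene0.png"),cv2.COLOR_BGR2HSV)
for u,v in((179,254),(220,270),(262,240),(190,265),(120,260),(255,221)): print(u,v,im[v,u])
```

```text
[[ 0.58509087 -0.02764344]
 [ 0.59322466 -0.22581265]] [[ 0.58810258 -0.0244251 ]
 [ 0.59824321 -0.22056422]]
381 305 [ 26 154 234]
380 307 [ 25  51 235]
395 270 [ 25  38 243]
370 230 [ 25  38 243]
330 222 [ 25  37 243]
430 250 [  0   0 114]
250 320 [ 19  66 220]
303 231 [  4 154 228]
179 254 [ 25 255 231]
220 270 [ 27  58 233]
262 240 [ 27  58 234]
190 265 [ 26  61 233]
120 260 [ 17 111 214]
255 221 [  4 201 226]
```

```bash
sed -i 's/(H>15)&(H<35)&(S>25)&(S<110)&(V>170)/(H>22)\&(H<31)\&(S>25)\&(S<90)\&(V>205)/; s/(H>18)&(H<32)&(S>170)&(V>170)/(H>22)\&(H<31)\&(S>120)\&(V>170)/; s/(H<6)|(H>174))&(S>150)/(H<6)|(H>174))\&(S>120)/' h.py
python3 - <<'E'
from h import *
for n,roi in(("scene",(160,280,195,300)),("side",(265,415,205,345))):
    find(n,cv2.imread(f"pics/{n}0.png")[:,:,::-1].copy(),roi)
E
```

```text
scene cream 1246 px 229.0 259.0 xy [ 0.6617 -0.124 ]
scene yellow 56 px 178.0 254.0 xy [ 0.5967 -0.2216]
scene red 27 px 255.0 221.0 xy [ 0.5895 -0.0254]
centre [ 0.5942 -0.1221] r pct [0.0873 0.1004 0.112 ]
yellow angle deg -88.5
red angle deg 92.7
side cream 2020 px 371.0 251.0 xy [ 0.6579 -0.1332]
side yellow 93 px 381.0 303.0 xy [ 0.5963 -0.2237]
side red 57 px 304.0 230.0 xy [ 0.5884 -0.0263]
centre [ 0.5934 -0.1233] r pct [0.0862 0.1005 0.1132]
yellow angle deg -88.4
red angle deg 92.9
```

arm_command(motion=[1.8,-0.6,0,1.5,0,5.4,-1.9,0,3,0,9,-3.1,0,4.5,0,12.5,-4.4,0,6,0,16,-5.6,0,7.5,0,19.5,-6.8,0,9,0,23,-8,0,10.5,0,26.5,-9.2,0,12,0,30,-10.5,0,13.5,0,33,-11.5,0,14.8,0])

```text
time: 0.98
position: [0.4316, -0.3347, 0.4045]
eef_rot: [-0.0, 1.0, -0.0, -0.0]
force: [-0.3, -0.8, 0.4]
grip_width: 0.0
finger_force: 0.0
```

arm_command(motion=[3,-2,0.5,0,0,6,-4,1.5,0,0,9,-6,2.5,0,0,12,-8,3.5,0,0,14,-9.6,4.5,0,0,15.6,-10.6,5.4,0,0,16.4,-11.2,5.8,0,0,16.6,-11.3,6,0,0,16.6,-11.3,6,0,0,16.6,-11.3,6,0,0])

```text
time: 1.82
position: [0.5954, -0.2243, 0.345]
eef_rot: [0.0, 1.0, -0.001, -0.0]
force: [-0.1, 0.1, -1.1]
grip_width: -0.0
finger_force: 0.0
```

Run:
```python
from h import *
s=sensors.read_state();print(s["time"],s["position"],s["eef_rot"],s["force"])
C=cam("wrist"); im=imaging.get_image("wrist"); cv2.imwrite("pics/w1.png",im[:,:,::-1])
cv2.imwrite("pics/s1.png",imaging.get_image("side")[:,:,::-1])
find("wrist",im,(0,560,0,420),C=C)
```

```text
1.8167 [ 0.5954293  -0.22427813  0.34495133] [ 1.64139147e-04  9.99999700e-01 -7.22379580e-04 -2.28407857e-04] [-0.08913734  0.06285062 -1.11981921]
wrist cream 5005 px 39.0 62.0 xy [ 0.6891 -0.1   ]
wrist yellow 877 px 281.0 230.0 xy [ 0.5953 -0.2252]
centre [ 0.6061 -0.1529] r pct [0.0876 0.0998 0.1128]
yellow angle deg -98.5
```

View pics/w1.png

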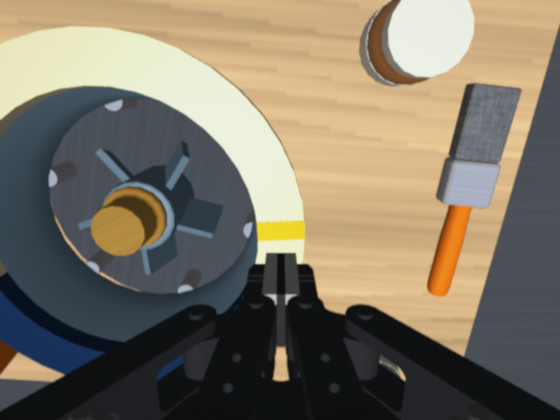

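View pics/s1.png

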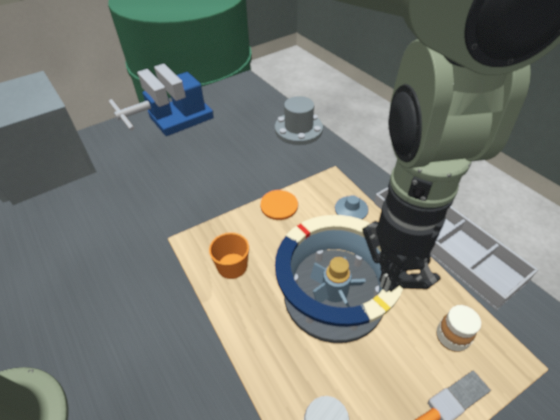

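The wrist view shows the yellow mark at pixel (281,230), world (0.595,-0.225). That puts the fingertips directly over it, so I'll descend.

arm_command(motion=[0,0,0.8,0,0,0,0,1.6,0,0,0,0,2.4,0,0,0,0,3.1,0,0,0,0,3.6,0,0,0,0,3.9,0,0,0,0,4.1,0,0,0,0,4.3,0,0,0,0,4.4,0,0,0,0,4.4,0,0])

```text
time: 2.75
position: [0.5961, -0.2236, 0.3006]
eef_rot: [0.0, 1.0, -0.0, 0.0]
force: [-0.4, 0.3, -0.2]
grip_width: -0.0001
finger_force: 0.0
```

arm_command(motion=[0,0,0.1,0,0,0,0,0.2,0,0,0,0,0.3,0,0,0,0,0.4,0,0,0,0,0.5,0,0,0,0,0.6,0,0,0,0,0.7,0,0,0,0,0.8,0,0,0,0,0.8,0,0,0,0,0.8,0,0])

```text
time: 3.58
position: [0.5961, -0.2236, 0.2929]
eef_rot: [0.0, 1.0, -0.0, 0.0]
force: [-1.0, 0.6, 2.4]
grip_width: 0.0005
finger_force: 1.4
```

arm_command(motion=[0.2,0,0.02,0,0,0.5,0,0.05,0,0,0.8,-0.05,0.1,0,0,1.1,-0.1,0.1,0,0,1.4,-0.17,0.1,0,0,1.7,-0.24,0.1,0,0,2.05,-0.33,0.1,0,0,2.4,-0.4,0.1,0,0,2.75,-0.5,0.1,0,0,3.1,-0.6,0.1,0,0])

```text
time: 4.42
position: [0.6275, -0.2175, 0.2917]
eef_rot: [0.0, 1.0, -0.0, 0.0]
force: [-2.2, -0.0, 3.1]
grip_width: 0.0001
finger_force: 1.7
```

arm_command(motion=[0.29,-0.12,0,0,0,0.58,-0.24,0,0,0,0.87,-0.37,0,0,0,1.15,-0.5,0,0,0,1.43,-0.64,0,0,0,1.7,-0.8,0,0,0,1.97,-0.97,0,0,0,2.24,-1.14,0,0,0,2.5,-1.32,0,0,0,2.75,-1.5,0,0,0])

```text
time: 5.25
position: [0.6549, -0.2024, 0.2917]
eef_rot: [0.0, 1.0, -0.0, 0.0]
force: [-1.3, -1.2, 3.6]
grip_width: 0.0001
finger_force: 1.7
```

arm_command(motion=[0.25,-0.19,0,0,0,0.5,-0.39,0,0,0,0.74,-0.6,0,0,0,0.97,-0.82,0,0,0,1.19,-1.04,0,0,0,1.4,-1.28,0,0,0,1.6,-1.52,0,0,0,1.79,-1.77,0,0,0,1.98,-2.02,0,0,0,2.15,-2.28,0,0,0])

```text
time: 6.08
position: [0.6764, -0.1796, 0.2917]
eef_rot: [0.0, 1.0, -0.0, 0.0]
force: [-1.7, -2.2, 3.3]
grip_width: -0.0003
finger_force: 1.7
```

arm_command(motion=[0.17,-0.27,0,0,0,0.34,-0.54,0,0,0,0.5,-0.82,0,0,0,0.65,-1.1,0,0,0,0.79,-1.38,0,0,0,0.92,-1.67,0,0,0,1.04,-1.96,0,0,0,1.15,-2.25,0,0,0,1.25,-2.55,0,0,0,1.34,-2.85,0,0,0])

```text
time: 6.92
position: [0.6897, -0.1511, 0.2917]
eef_rot: [0.0, 1.0, -0.0, 0.0]
force: [-1.2, -1.9, 4.2]
grip_width: 0.0001
finger_force: 1.7
```

Run:
```python
from h import *
s=sensors.read_state();print(s["position"],s["force"])
C=cam("wrist"); im=imaging.get_image("wrist"); cv2.imwrite("pics/w2.png",im[:,:,::-1])
```

```text
[ 0.68965487 -0.15107515  0.29173577] [-1.18590095 -1.90111352  4.21518622]
```

View pics/w2.png

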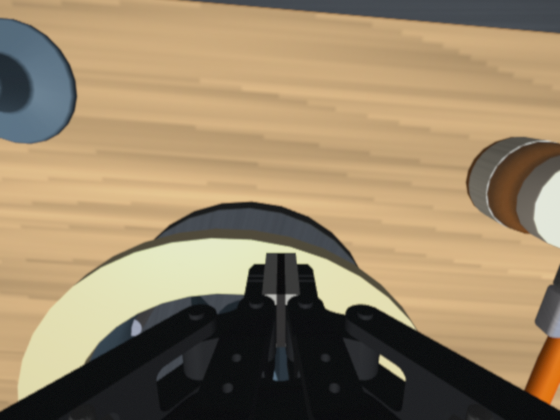

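The fingertips at about (281,265) sit mid-width on the cream rim, between its outer edge near row 240 and its inner edge near row 295. I'll continue the stroke.

arm_command(motion=[0.08,-0.31,0,0,0,0.15,-0.62,0,0,0,0.21,-0.93,0,0,0,0.26,-1.24,0,0,0,0.3,-1.55,0,0,0,0.34,-1.86,0,0,0,0.37,-2.17,0,0,0,0.39,-2.49,0,0,0,0.4,-2.8,0,0,0,0.4,-3.12,0,0,0])

```text
time: 7.8
position: [0.6936, -0.1198, 0.2917]
eef_rot: [0.0, 1.0, -0.0, 0.0]
force: [-0.6, -2.3, 2.7]
grip_width: 0.0006
finger_force: 1.7
```

arm_command(motion=[-0.01,-0.31,0,0,0,-0.03,-0.62,0,0,0,-0.07,-0.94,0,0,0,-0.11,-1.25,0,0,0,-0.17,-1.56,0,0,0,-0.23,-1.87,0,0,0,-0.31,-2.18,0,0,0,-0.39,-2.48,0,0,0,-0.49,-2.79,0,0,0,-0.59,-3.09,0,0,0])

```text
time: 8.63
position: [0.6876, -0.0889, 0.2917]
eef_rot: [-0.0, 1.0, -0.0, 0.0]
force: [0.4, -2.2, 3.4]
grip_width: 0.0002
finger_force: 1.7
```

arm_command(motion=[-0.11,-0.3,0,0,0,-0.23,-0.59,0,0,0,-0.35,-0.88,0,0,0,-0.48,-1.16,0,0,0,-0.63,-1.44,0,0,0,-0.79,-1.71,0,0,0,-0.96,-1.98,0,0,0,-1.14,-2.24,0,0,0,-1.33,-2.49,0,0,0,-1.52,-2.74,0,0,0])

```text
time: 9.47
position: [0.6723, -0.0616, 0.2917]
eef_rot: [-0.0, 1.0, -0.0, 0.0]
force: [2.0, -1.5, 4.0]
grip_width: 0.0001
finger_force: 1.7
```

Run:
```python
from h import *
s=sensors.read_state();print(s["position"],s["force"])
C=cam("wrist"); im=imaging.get_image("wrist"); cv2.imwrite("pics/w3.png",im[:,:,::-1])
find("wrist",im,(0,560,0,420),z=.119,C=C)
```

```text
[ 0.67230967 -0.06155843  0.29174474] [ 1.99977721 -1.53168589  4.0016526 ]
wrist cream 15999 px 438.0 248.0 xy [ 0.6836 -0.1338]
centre [ 0.5924 -0.1217] r pct [0.0862 0.1    0.1134]
```

View pics/w3.png

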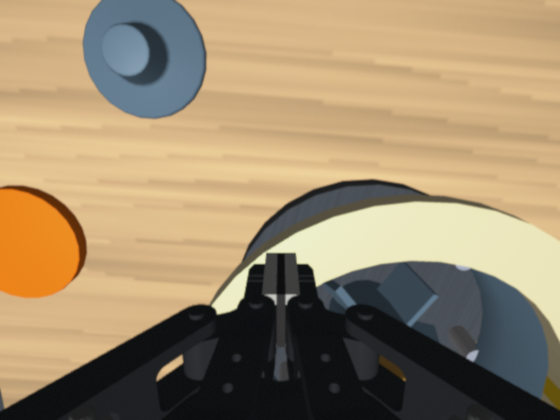

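The fingers are still centred on the cream rim, and the wrist fit gives centre (0.592,-0.122), which agrees with the earlier fits. I'll finish the arc.

arm_command(motion=[-0.2,-0.24,0,0,0,-0.41,-0.47,0,0,0,-0.62,-0.7,0,0,0,-0.84,-0.92,0,0,0,-1.07,-1.14,0,0,0,-1.3,-1.35,0,0,0,-1.54,-1.56,0,0,0,-1.79,-1.76,0,0,0,-2.04,-1.95,0,0,0,-2.29,-2.14,0,0,0])

```text
time: 10.35
position: [0.6493, -0.0402, 0.2917]
eef_rot: [-0.0, 1.0, -0.0, 0.0]
force: [2.0, -1.6, 3.5]
grip_width: -0.0003
finger_force: 1.7
```

arm_command(motion=[-0.27,-0.17,0,0,0,-0.54,-0.34,0,0,0,-0.81,-0.5,0,0,0,-1.09,-0.65,0,0,0,-1.37,-0.79,0,0,0,-1.66,-0.92,0,0,0,-1.95,-1.04,0,0,0,-2.24,-1.15,0,0,0,-2.53,-1.26,0,0,0,-2.83,-1.35,0,0,0])

```text
time: 11.18
position: [0.621, -0.0268, 0.2917]
eef_rot: [-0.0, 1.0, -0.0, 0.0]
force: [2.2, -0.3, 2.6]
grip_width: 0.0003
finger_force: 1.7
```

arm_command(motion=[-0.35,-0.08,0,0,0,-0.7,-0.15,0,0,0,-1.05,-0.21,0,0,0,-1.4,-0.26,0,0,0,-1.75,-0.3,0,0,0,-2.1,-0.34,0,0,0,-2.45,-0.37,0,0,0,-2.8,-0.39,0,0,0,-3.05,-0.4,0,0,0,-3.2,-0.4,0,0,0])

```text
time: 12.02
position: [0.5889, -0.0228, 0.2917]
eef_rot: [-0.0, 1.0, -0.0, -0.0]
force: [1.7, -0.1, 2.8]
grip_width: -0.0001
finger_force: 1.7
```

Run:
```python
from h import *
s=sensors.read_state();print(s["position"],s["force"])
a=imaging.get_image("side")[180:330,240:430,::-1]; b=imaging.get_image("scene")[170:320,140:330,::-1]
cv2.imwrite("pics/end.png",cv2.resize(cv2.hconcat([a.copy(),b.copy()]),None,fx=2,fy=2,interpolation=cv2.INTER_CUBIC))
```

```text
[ 0.58887469 -0.02281691  0.2916789 ] [ 1.70264581 -0.12139621  2.76761479]
```

View pics/end.png

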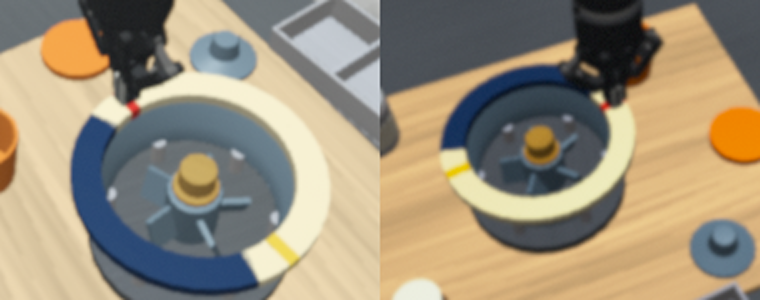

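The fingertips stand on the red mark in both views: (132,105) in the left crop and (605,105) in the right. I'll lift straight up.

arm_command(motion=[0,0,-0.2,0,0,0,0,-0.6,0,0,0,0,-1.2,0,0,0,0,-2.2,0,0,0,0,-3.5,0,0,0,0,-5,0,0,0,0,-7,0,0,0,0,-9,0,0,0,0,-10.5,0,0,0,0,-11,0,0])

```text
time: 12.95
position: [0.5897, -0.0229, 0.405]
eef_rot: [0.0, 1.0, -0.0, 0.002]
force: [0.8, 0.2, 0.3]
grip_width: 0.0
finger_force: 0.0
```

arm_command(motion=[0,0,-0.5,0,0,0,0,-1,0,0,0,0,-1,0,0,0,0,-1,0,0,0,0,-1,0,0,0,0,-1,0,0,0,0,-1,0,0,0,0,-1,0,0,0,0,-1,0,0,0,0,-1,0,0])

```text
time: 13.78
position: [0.5893, -0.0229, 0.4116]
eef_rot: [-0.0, 1.0, -0.0, -0.0]
force: [-0.5, 0.0, 0.1]
grip_width: -0.0
finger_force: 0.0
```

Run:
```python
from plant import sensors, bot
s=sensors.read_state();print(s["position"],s["force"],abs(s["joint_velocities"]).max())
if s["position"][2]>.38: print(bot.close_job())
```

```text
[ 0.58925813 -0.02288702  0.41156543] [-0.53778396  0.00069671  0.14574846] 0.002415548028618303
the job is handed in; nothing more can be done
None
```

The job is handed in: the closed fingertips ran along the bare rim from the yellow mark to the red mark at a steady height, with about 2.4–4.2 N read at the end of each step, then lifted straight up and clear at about 14 s, and no lump showed in the readings.

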